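Load the lens steriliser and latch its sliding guard

TASK

Lay the contact lens case upright in the cradle on the floor of the small white tabletop steriliser, lengthwise between its C-shaped ends, and let go. Then slide the steriliser's clear guard shut over it by its handle until you feel the catch click, so that the guard stays shut by itself; stop right after the click, for the guard must not be driven against its stop with more than about 25 N. Leave the eye drop bottle and the drops carton where they are.

Things in the scene. Friction and masses are not known exactly. Their poses are not given: they have to be found in the camera images.
- lens_case: contact lens case: two round screw-capped cups joined by a flat web, 30 (x) x 68 (y, long) x 19 mm high, 30 g; caps 30 mm across, 19 mm either side of the middle along y. Origin: centre of its underside, z up. Lies in the flat white tray (floor 3 mm, rim 16 mm above the desk). Grip it from above along its x, at the middle. Either way round.
- steriliser: fixed white steriliser, 166 (x) x 315 (y) x 48 mm high, 58 with guide rails. Origin at desk level; it reaches y -150 to +165 mm. Along y: catch end (-150 to -98), open well (-98 to +20; x -75 to +75; floor z 12, walls to z 48), closed lamp section (+20 to +165) over which the open guard is parked. The guard closes towards the steriliser's -y.
- cradle (a point): centre of the cradle on the well's floor, at steriliser y -54, 12 mm above the desk, axes as the steriliser's. Two C-shaped ends, 8 mm high: inside 77 mm long (y) and 40 mm wide (x). Their side lips span only 25 to 39 mm from the centre along y, so fingers fit beside the middle; well walls are 75 mm away along x, the catch end 44 mm along -y.
- guard (a joint): position of the sliding guard (m): grows as it opens, about 0.12 at the start. Clear panel 146 x 130 x 5 mm, 0.2 to 0.4 kg; its front edge is at steriliser y = joint - 0.100, and a steel tongue reaches 43 mm further (x +34 to +62, z 49 to 59). Friction 1 to 2 N. The catch was set by hand: latched, the guard reads somewhere from 0.004 to 0.020, to be found by feel.
- handle (a point): centre of the guard's handle, moving with it: upright grey bar 70 mm long across the slide (steriliser x), 12 mm thick along it (y), on the guard's trailing (+y) end, from 54 to 88 mm above the desk; this point is at 76 mm. Axes as the steriliser's. Push its +y face towards -y, or grip it from above.
- catch: aluminium portal 68 x 44 mm, 88 mm high, at the steriliser's -y end (x +48, y -124); origin as the steriliser's. 27 mm before the latched place a spring meets the guard (4.5 rising to 7 N) and throws it back out unless latched. Then a pawl is lifted: the push climbs to 14-18 N, sags to 11 for 2 mm, and drops under 8 N at the click. About 2 mm on, a rubber stop begins (4.5 N/mm).
- eye_drops: small white bottle of eye drops with a coloured cap, 22 x 22 x 58 mm, standing loose behind the desk's middle; origin at the centre of its underside. Bystander.
- drops_carton: small flat carton, 84 x 52 x 18 mm, loose at the right; origin at the centre of its underside. Bystander.

How it is judged:
By the outcome, as a careful person would: the job done as asked, in the order asked, and still so for the second after the job is handed in, with the robot touching nothing.
It also fails if it takes over 61 s, if anything falls off the work surface, if the arm or the gripper's body presses on something with over 40 N, if the wrist force passes 120 N, or if a joint passes its speed limit or range.

ROBOT

A 6-joint arm with a two-finger parallel gripper is mounted at the origin on a cart in front of the work surface, level with it; the furniture and walls round the work are solid. World frame = base frame: x ahead of the robot, y to its left, z up, the work surface at z = 0. Lengths are in m, angles in rad, forces in N, time in s.
With the tool pointing down it reaches from about 0.375 to 0.975 m from the base axis. Payload 3.8 kg.
Tool frame: the origin (TCP) lies midway between the tips of the shut fingers; the grasp point (between the pads) lies 19 mm behind it; z points along the fingers, y is the line along which they close (so a half turn about z gives the same grasp; the last joint's range is limited). The gripper opens to 85 mm and grips with 20 to 120 N. Pads are 22 mm wide; open, the fingers measure 114 mm over their backs; the gripper's body (76 mm by 85 mm) begins 54 mm behind the grasp point. The pads swing forward as they close: fully open they stand 13 mm farther back than shut.
Start: joints at [1.136, 0.264, 1.604, -0, 1.274, -0.037], TCP at [0.261, 0.622, 0.231] pointing down, gripper open.
Joint ranges: [-2.63, 2.63], [-0.94, 2.18], [0.31, 2.57], [-1.31, 4.45], [0, 2.66], [-2.55, 2.55]. Speed limits (rad/s): [2.57, 2.57, 3.14, 3.14, 3.14, 3.14].

INTERFACE

Orientations are given as a rotation vector (axis times angle).
In Python, from workcell import status, read_camera, workorder, masks_of gives the robot as it stands.
- The arm moves only by the tool drive_tool, never from a script. Its argument "rows" is a list of rows, each a list of 7 numbers: the turn, a rotation vector about the tool's x, y, z in degrees, then the shift along the tool's x, y, z in m, then the opening, from 0 (shut) to 1 (fully open). In form: [[ax, ay, az, tx, ty, tz, claw], ...]. A call has 1 to 8 rows; each row shifts and turns the commanded pose from where the row before left it, along the tool's axes as they then stand; what a row does not reach is not made up. A row lasts 1/12 s, in which the tool goes at most 41.7 mm and 7.16 degrees, less where a joint would pass 70% of its speed; a pose out of reach is approached as far as the arm can. A call is refused whole if a number of a shift passes 0.0417 or a number of a turn 7.16, either way. A call with a gripper value outside its range is refused whole. The fingers move at their own pace and stop on an object; "force" is the grip in N (left out, the last holds). Time passes only in rows, so rows that do not move let the fingers close. It gives the time, the measured TCP pose, the force, the opening and the grip force at its end, in the units of the state.
- status.read_state(): the state, without advancing time (a new reading comes with each control period).
- read_camera(name): name is "side" or "top" or "wrist"; returns a dict with "color" (420x560x3 uint8, red, green, blue), "intrinsics" (3x3 intrinsics, pixels), "world_from_camera" (4x4, takes a point from camera to world coordinates); the wrist camera has in their place "mount" (4x4, takes a point from camera to tool coordinates, whose origin is the TCP and whose axes are the flange's). Camera axes: x right, y up, looking along -z (the intrinsics and any distortion apply to the point x, -y, -z); pixel columns grow to the right and rows downward; lengths in m; the calibration is good to about 2 mm. A picture is of the moment at which its call begins: read the wrist's pose just before it. There is no depth.
- workorder.finish_job(): hands the job in; it is judged then, once.
Trained networks look in a picture, given as the dict that the camera call returned (one of the last four; its "shot" number tells which), for a name from the list of things; names that differ only in an ending like _2 or _b are one class to them, and where a whole thing is asked for, a point or a joint stands for the part that bears it (a point fixed in the world has none). Each returns a list of dicts, best first, with "score" (0 to 1); they miss things now and then, are a little off and sometimes report something else, mostly with a low value. They report only what shows in the picture. A call takes as long as a camera call.
- masks_of(picture, name): "mask" (420x560 bool, what is visible of it) and "bbox" ([left, top, right, bottom] in pixels, round what is visible of it).
The state is a dict: "time": time; "q": joint angles; "joint_vel": joint speeds; "joint_torque": joint torques, N m; "tool_pos": TCP position; "tcp_rot": TCP orientation; "wrist_force": force on the tool from outside, world axes, zero at the start; "torque": the same for the moment, N m; "width": opening from 0.0 (shut) to 1.0 (fully open); "grip_force": force on a finger pad.
Only numpy, scipy, OpenCV 4.12 (cv2) and the standard library are available. Lean on these libraries where they do the work, as an engineer would, in place of code of your own. Each camera call takes 0.05 s, during which the arm holds its last target. There are 200 camera calls.

## Working session

There is one attempt and no reset: what is moved stays moved. The work goes in short steps, Python scripts to look and compute and a tool call to move; the robot and the scene stay as the last step left them, time stands still between calls to the robot, and variables do not carry over. Pictures are saved under pics/ and viewed, at most 10 in all, crops included, and the job is handed in when it is done.

Besides the shell and the picture viewer there is one more tool, called after ">>>" as name(argument=value, ...) on one line, values as JSON. drive_tool: Moves the arm, as the interface text tells. Its arguments: {"type":"object","properties":{"rows":{"type":"array"},"force":{"type":"number"}},"required":["rows"]}

```bash
ls; mkdir -p pics; cat > h.py <<'E'
import numpy as np, cv2
from scipy.spatial.transform import Rotation as R
from workcell import status, read_camera, workorder, masks_of
def cam_T(p, st=None):
    if "world_from_camera" in p: return np.array(p["world_from_camera"])
    T=np.eye(4); T[:3,:3]=R.from_rotvec(st["tcp_rot"]).as_matrix(); T[:3,3]=st["tool_pos"]
    return T@np.array(p["mount"])
def ray(p,uv,z,st=None):
    T=cam_T(p,st); K=np.array(p["intrinsics"])
    d=np.linalg.inv(K)@np.array([uv[0],uv[1],1.]); d=T[:3,:3]@np.array([d[0],-d[1],-d[2]])
    o=T[:3,3]; return o+d*(z-o[2])/d[2]
def proj(p,X,st=None):
    T=np.linalg.inv(cam_T(p,st)); c=T[:3,:3]@np.array(X)+T[:3,3]
    q=np.array(p["intrinsics"])@np.array([c[0],-c[1],-c[2]]); return q[:2]/q[2]
def save(p,n): cv2.imwrite(f"pics/{n}.png",cv2.cvtColor(p["color"],cv2.COLOR_RGB2BGR))
E
python3 - <<'E'
from h import *
st=status.read_state(); print(st)
for n in ["top","side"]:
    p=read_camera(n); save(p,n); print(n,[k for k in p],p["intrinsics"],cam_T(p,st).round(3).tolist())
    for o in ["lens_case","steriliser","guard","handle","catch","eye_drops","drops_carton"]:
        m=masks_of(p,o)
        for d in m[:2]:
            ys,xs=np.nonzero(d["mask"]); print(o,round(d["score"],2),d["bbox"],cv2.minAreaRect(np.c_[xs,ys].astype(np.float32)), [ray(p,(xs.mean(),ys.mean()),0.02,st).round(3).tolist()])
E
```

```text
pics
{'time': 0.0, 'q': array([ 1.13610781e+00,  2.64760140e-01,  1.60536518e+00,  2.54048208e-05,
        1.27368709e+00, -3.68883526e-02]), 'joint_vel': array([-0.00060623,  0.00129148, -0.00138755, -0.00104035, -0.001375  ,
       -0.00188046]), 'joint_torque': array([ 2.19454094e-03, -5.15108907e+01, -3.67317617e+01,  1.17516424e-04,
        1.28720573e-02,  1.16653490e-05]), 'tool_pos': array([0.26117159, 0.62164346, 0.22996207]), 'tcp_rot': array([-0.62065512, -3.07911902,  0.00338082]), 'wrist_force': array([-1.02585431, -0.39912815,  0.77439513]), 'torque': array([0.04397013, 0.02296886, 0.04629598]), 'grip_force': 0.0, 'width': 1.000953047297546}
top ['color', 'intrinsics', 'world_from_camera', 'shot'] [[403.18262965   0.         280.08417403]
 [  0.         403.18262965 207.48292547]
 [  0.           0.           1.        ]] [[-0.014, 0.996, -0.086, 0.488], [-1.0, -0.013, 0.009, 0.042], [0.008, 0.086, 0.996, 0.941], [0.0, 0.0, 0.0, 1.0]]
lens_case 0.86 [288.4, 245.7, 318.1, 253.5] ((301.8842468261719, 249.34397888183594), (12.686328887939453, 28.616649627685547), 79.992019
[... 2217 characters left out ...]
4, 296.01898193359375), (23.664976119995117, 38.0518684387207), 86.633544921875) [[0.68, -0.216, 0.02]]
handle 0.91 [210.5, 141.2, 265.0, 175.7] ((236.50473022460938, 158.39151000976562), (35.55897521972656, 56.92131042480469), 85.36454010009766) [[0.513, 0.384, 0.02]]
catch 0.76 [263.5, 176.1, 298.7, 202.0] ((283.327880859375, 187.1065673828125), (21.987775802612305, 30.175928115844727), 66.37062072753906) [[0.622, 0.21, 0.02]]
eye_drops 0.62 [302.0, 214.6, 311.9, 234.7] ((305.5, 224.0), (18.0, 7.0), 90.0) [[0.637, 0.036, 0.02]]
drops_carton 0.84 [338.0, 285.9, 378.4, 306.9] ((358.6943054199219, 296.4698181152344), (24.62890625, 39.05006790161133), 87.51044464111328) [[0.679, -0.217, 0.02]]
```

```bash
python3 - <<'E'
import cv2
a=cv2.imread("pics/top.png")[120:310,90:350]; b=cv2.imread("pics/side.png")[120:290,190:390]
cv2.imwrite("pics/ct.png",cv2.resize(a,(780,570),interpolation=cv2.INTER_CUBIC))
cv2.imwrite("pics/cs.png",cv2.resize(b,(700,595),interpolation=cv2.INTER_CUBIC))
E
```

```text
(no output)
```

View pics/ct.png

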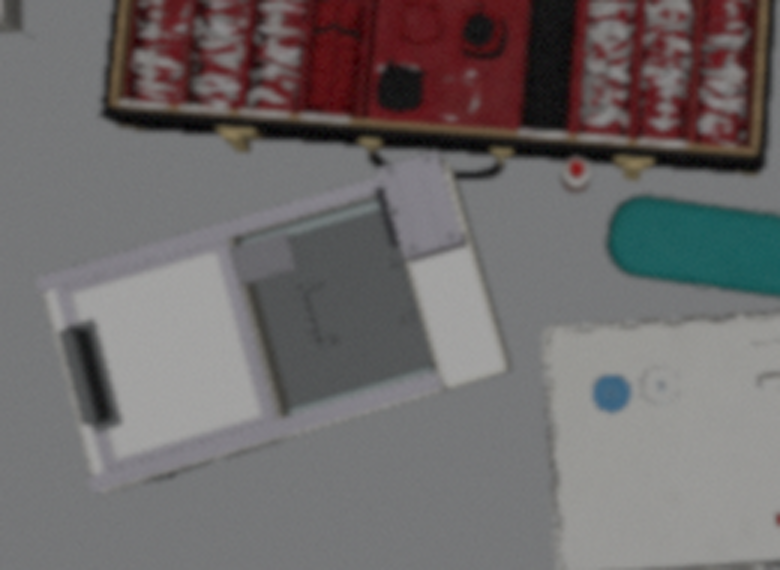

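View pics/cs.png

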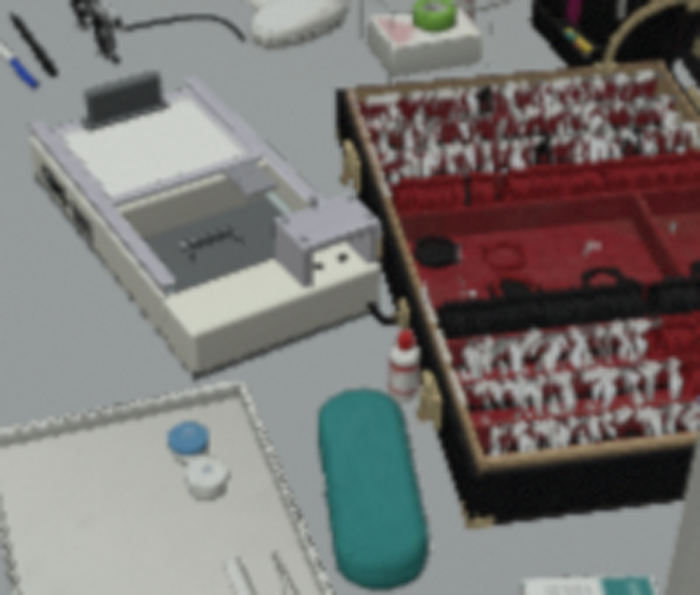

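The top crop shows the steriliser with its catch portal at the upper right (-y end) and the dark handle at the lower left. The case is a blue cap at full-image px (294,251) and a white cap at (310,248). The bottle's red cap is at (282,178). The side view agrees. Next I'll fit the poses.

```bash
cat >> h.py <<'E'
def box(x0,x1,y0,y1,z0,z1): return [(x,y,z) for x in (x0,x1) for y in (y0,y1) for z in (z0,z1)]
def W(pose,P):
    c,s=np.cos(pose[2]),np.sin(pose[2]); P=np.atleast_2d(P)
    return np.c_[pose[0]+c*P[:,0]-s*P[:,1],pose[1]+s*P[:,0]+c*P[:,1],P[:,2]]
BOX=[box(-.083,.083,-.15,.165,0,.048),box(-.083,-.073,-.098,.165,.048,.058),box(.073,.083,-.098,.165,.048,.058),box(.014,.082,-.146,-.102,0,.088)]
def sil(p,pose,boxes,st=None,S=4):
    im=np.zeros((420*S,560*S),np.uint8)
    for b in boxes:
        q=np.array([proj(p,X,st) for X in W(pose,b)],np.float32)
        cv2.fillConvexPoly(im,cv2.convexHull(((q+.5)*S).astype(np.int32)),1)
    return im
E
python3 - <<'E'
from h import *
from scipy.optimize import minimize
ps=[read_camera("top"),read_camera("side")]
ms=[]
for p in ps:
    m=np.zeros((420,560),bool)
    for o in ["steriliser","catch","guard"]:
        for d in masks_of(p,o)[:3]:
            b=d["bbox"]
            if d["score"]>.5 and (b[0]+b[2])/2<290 and (b[1]+b[3])/2<235: m|=d["mask"]
    ms.append(cv2.resize(m.astype(np.uint8),None,fx=4,fy=4,interpolation=cv2.INTER_NEAREST))
hb=[box(-.035,.035,.137,.149,.054,.088)]
def cost(v,idx=(0,1)):
    c=0
    for i in idx:
        s=sil(ps[i],v,BOX+hb); c+=1-(s&ms[i]).sum()/(s|ms[i]).sum()
    return c
for idx in [(0,1),(0,),(1,)]:
    r=min((minimize(cost,[.524,.259,a],args=(idx,),method="Nelder-Mead",options=dict(initial_simplex=np.array([[.53,.25,a],[.51,.25,a],[.53,.27,a],[.53,.25,a+.08]]),xatol=2e-4,fatol=1e-5)) for a in (.2,.3)),key=lambda r:r.fun)
    print(idx,r.x.round(4),np.degrees(r.x[2]).round(2),r.fun)
p=ps[0]; st=status.read_state()
a=ray(p,(293.7,251),.022);b=ray(p,(310.3,248),.022);print(a,b,np.linalg.norm(a-b),(a+b)/2,np.degrees(np.arctan2(*(a-b)[1::-1])))
print(R.from_rotvec(st["tcp_rot"]).as_matrix().round(3))
E
```

```text
(0, 1) [0.5249 0.2457 0.2745] 15.73 0.07734669094640223
(0,) [0.5247 0.2444 0.279 ] 15.99 0.020176026398328717
(1,) [0.5257 0.2504 0.2672] 15.31 0.04423470153995446
[0.46749063 0.00363248 0.022     ] [ 0.47373668 -0.0341725   0.022     ] 0.0383174802773792 [ 0.47061366 -0.01527001  0.022     ] 99.38152098410339
[[-0.922  0.387  0.   ]
 [ 0.387  0.922  0.   ]
 [-0.     0.    -1.   ]]
```

>>> drive_tool(rows=[[0,0,0,-0.0326,-0.0222,0,1],[0,0,0,-0.0326,-0.0222,0,1],[0,0,0,-0.0326,-0.0222,0,1],[0,0,0,-0.0326,-0.0222,0,1],[0,0,0,-0.0326,-0.0222,0,1],[0,0,0,-0.0326,-0.0222,0,1],[0,0,0,-0.0326,-0.0222,0,1],[0,0,0,-0.0326,-0.0222,0,1]])

```text
time: 1.87
tool_pos: [0.4338, 0.3559, 0.2316]
tcp_rot: [0.62, 3.079, 0.001]
wrist_force: [0.4, 0.3, -0.7]
width: 1.0
grip_force: 0.0
```

>>> drive_tool(rows=[[0,0,0,-0.0326,-0.0222,0,1],[0,0,0,-0.0326,-0.0222,0,1],[0,0,0,-0.0326,-0.0222,0,1],[0,0,0,-0.0326,-0.0222,0,1],[0,0,0,-0.0326,-0.0222,0,1],[0,0,6.4,0,0,0,1],[0,0,6.4,0,0,0,1],[0,0,6.4,0,0,0,1]])

```text
time: 2.53
tool_pos: [0.541, 0.1908, 0.2313]
tcp_rot: [-1.137, -2.928, -0.0]
wrist_force: [-0.3, -0.8, 0.7]
width: 1.001
grip_force: 0.0
```

>>> drive_tool(rows=[[0,0,6.4,0,0,0,1],[0,0,6.4,0,0,0,1],[0,0,6.4,0,0,0,1],[0,0,6.4,0,0,0,1],[0,0,6.4,0,0,0,1],[0,0,0,0,0,0,1],[0,0,0,0,0,0,1]])

```text
time: 3.12
tool_pos: [0.5404, 0.1921, 0.2314]
tcp_rot: [1.886, 2.512, 0.0]
wrist_force: [-0.7, 1.0, -0.3]
width: 1.001
grip_force: 0.0
```

```bash
python3 - <<'E'
from h import *
st=status.read_state(); p=read_camera("wrist"); save(p,"w1"); print(st["time"],st["tool_pos"],R.from_rotvec(st["tcp_rot"]).as_matrix().round(3).tolist(),st["q"].round(2))
print(np.array(p["mount"]).round(3),p["intrinsics"])
import pickle; pickle.dump((p,st),open("w1.pkl","wb"))
for o in ["steriliser","guard","catch","lens_case"]:
    for d in masks_of(p,o)[:1]: print(o,d["score"],d["bbox"])
E
```

```text
3.1167 [0.54042415 0.19207096 0.23138489] [[-0.279, 0.96, 0.0], [0.96, 0.279, 0.0], [-0.0, 0.0, -1.0]] [ 0.3   0.07  1.83 -0.    1.24  0.02]
[[ 0.     0.951  0.308  0.078]
 [ 1.    -0.001  0.001  0.001]
 [ 0.001  0.308 -0.951 -0.144]
 [ 0.     0.     0.     1.   ]] [[308.85844109   0.         280.41408346]
 [  0.         308.85844109 215.15476245]
 [  0.           0.           1.        ]]
steriliser 0.81 [191.2, 0.0, 375.4, 283.4]
guard 0.79 [204.4, 0.9, 359.3, 161.1]
catch 0.77 [290.8, 228.5, 362.9, 283.6]
lens_case 0.56 [181.1, 290.1, 203.8, 334.9]
```

View pics/w1.png

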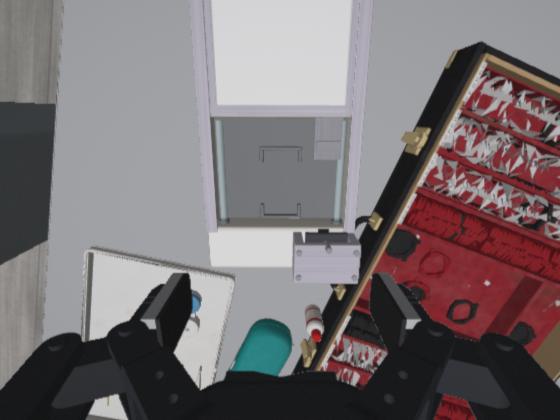

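The wrist view shows the well from directly above, with the two C ends at about (280,148) and (280,215), the portal at (326,260), and the steriliser square to the image. I'll zoom in and overlay the model.

```bash
python3 - <<'E'
from h import *
import pickle; p,st=pickle.load(open("w1.pkl","rb"))
im=cv2.cvtColor(p["color"],cv2.COLOR_RGB2BGR)[95:290,190:380]; im=cv2.resize(im,None,fx=3,fy=3,interpolation=cv2.INTER_CUBIC)
pose=[.5247,.2444,np.radians(16)]
def dr(P,c):
    q=np.array([(proj(p,X,st)-[190,95]+.5)*3 for X in W(pose,P)]); cv2.polylines(im,[q.astype(np.int32)],True,c,1)
def rect(x0,x1,y0,y1,z): return [(x0,y0,z),(x1,y0,z),(x1,y1,z),(x0,y1,z)]
dr(rect(-.02,.02,-.054-.0385,-.054+.0385,.020),(0,255,0))
dr(rect(-.083,.083,-.15,-.098,.048),(0,0,255))
dr(rect(.014,.082,-.146,-.102,.088),(255,0,0))
dr(rect(-.075,.075,-.098,.02,.048),(0,255,255))
cv2.imwrite("pics/w1c.png",im)
E
```

```text
(no output)
```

View pics/w1c.png

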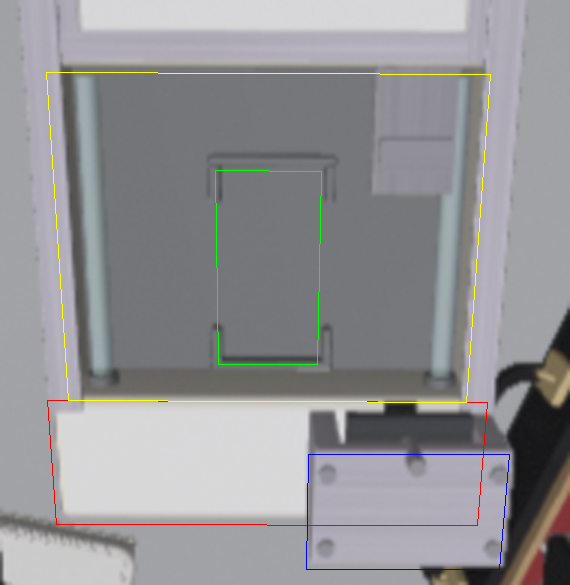

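The model is off by about +1.3 mm in x and +1.8 mm in y. The corrected steriliser pose is (0.5254, 0.2463, 16°), which puts the cradle at (0.540, 0.194). Next I go to the lens case.

>>> drive_tool(rows=[[0,0,0,-0.0299,-0.0208,0.0125,0.6],[0,0,0,-0.0299,-0.0208,0.0125,0.6],[0,0,0,-0.0299,-0.0208,0.0125,0.6],[0,0,0,-0.0299,-0.0208,0.0125,0.6],[0,0,0,-0.0299,-0.0208,0.0125,0.6],[0,0,0,-0.0299,-0.0208,0.0125,0.6],[0,0,6.8,0,0,0,0.6],[0,0,0,0,0,0,0.6]])

```text
time: 4.03
tool_pos: [0.4685, -0.0165, 0.1553]
tcp_rot: [-2.042, -2.385, 0.002]
wrist_force: [0.1, 0.2, 0.3]
width: 0.598
grip_force: 0.0
```

>>> drive_tool(rows=[[0,0,0,0,0,0,0.6],[0,0,0,0,0,0,0.6]])

```text
time: 4.2
tool_pos: [0.4708, -0.0143, 0.157]
tcp_rot: [2.031, 2.395, 0.002]
wrist_force: [0.3, -0.3, -0.3]
width: 0.601
grip_force: 0.0
```

```bash
python3 - <<'E'
from h import *
st=status.read_state(); p=read_camera("wrist"); print(st["tool_pos"],R.from_rotvec(st["tcp_rot"]).as_matrix().round(3).tolist(),st["width"])
im=p["color"].copy()
for d in masks_of(p,"lens_case")[:2]:
    ys,xs=np.nonzero(d["mask"]); r=cv2.minAreaRect(np.c_[xs,ys].astype(np.float32)); print(d["score"],d["bbox"],r,ray(p,r[0],.016,st))
hsv=cv2.cvtColor(im,cv2.COLOR_RGB2HSV)
m=((hsv[...,0]>95)&(hsv[...,0]<125)&(hsv[...,1]>110)).astype(np.uint8); n,l,s,c=cv2.connectedComponentsWithStats(m)
for i in np.argsort(-s[1:,4])[:2]+1: print("blue",s[i],c[i],ray(p,c[i],.022,st))
c0=proj(p,[.4706,-.0153,.02],st); print(c0)
q=[proj(p,X,st) for X in W([.4706,-.0153,np.radians(9.4)],[(x,y,.022) for x,y in((-.015,-.034),(.015,-.034),(.015,.034),(-.015,.034))])]
cv2.polylines(im,[np.array(q).astype(np.int32)],True,(255,255,0),1)
u,v=c0.astype(int); cc=im[max(0,v-90):v+100,max(0,u-120):u+120]; print(max(0,u-120),max(0,v-90))
cv2.imwrite("pics/w2.png",cv2.resize(cv2.cvtColor(cc,cv2.COLOR_RGB2BGR),None,fx=3,fy=3,interpolation=cv2.INTER_CUBIC))
E
```

```text
[ 0.47079834 -0.01432491  0.15701528] [[-0.163, 0.987, 0.002], [0.987, 0.163, 0.0], [-0.0, 0.002, -1.0]] 0.601332821001879
0.65 [307.6, 0.0, 560.0, 103.4] ((432.5, 50.5), (101.0, 253.0), 90.0) [0.57527282 0.134307   0.016     ]
0.62 [262.3, 170.3, 299.2, 236.8] ((280.03460693359375, 202.47805786132812), (31.17376708984375, 69.20939636230469), 1.301952600479126) [ 0.47197877 -0.01523866  0.016     ]
blue [265 169  31  30 655] [279.98625954 183.04580153] [0.46863744 0.0047109  0.022     ]
blue [547 400  13   9  50] [552.84 403.88] [ 0.83153543 -0.20523235  0.022     ]
[278.58295676 203.44843026]
158 113
```

View pics/w2.png

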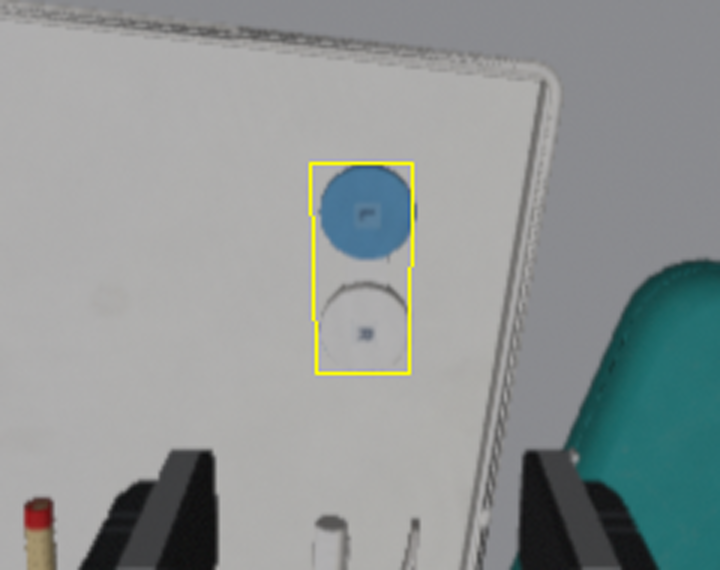

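The caps are at full-image px (280,183) and (279,224), so the case centre is about (0.4717, -0.015) at yaw 9.4°, almost straight below the tool. I'll descend and grip.

>>> drive_tool(rows=[[0,0,0,-0.0007,0.001,0.03,0.6],[0,0,0,0,0,0.03,0.6],[0,0,0,0,0,0.03,0.6],[0,0,0,0,0,0.03,0.6],[0,0,0,0,0,0.02,0.6],[0,0,0,0,0,0.008,0.6],[0,0,0,0,0,0.004,0.6],[0,0,0,0,0,0,0.6]], force=30)

```text
time: 4.97
tool_pos: [0.4713, -0.0148, 0.0042]
tcp_rot: [-2.034, -2.394, 0.0]
wrist_force: [0.3, 0.2, 0.3]
width: 0.6
grip_force: 0.0
```

>>> drive_tool(rows=[[0,0,0,0,0,0,0.5],[0,0,0,0,0,0,0.4],[0,0,0,0,0,0,0.3],[0,0,0,0,0,0,0.2],[0,0,0,0,0,0,0.1],[0,0,0,0,0,0,0.1],[0,0,0,0,0,0,0.1],[0,0,0,0,0,0,0.1]])

```text
time: 5.63
tool_pos: [0.4726, -0.0152, 0.006]
tcp_rot: [2.035, 2.391, 0.004]
wrist_force: [-0.7, 1.0, 6.3]
width: 0.241
grip_force: 33.7
```

>>> drive_tool(rows=[[0,0,0,0,0,-0.006,0.1],[0,0,0,0,0,-0.015,0.1],[0,0,0,0,0,-0.03,0.1],[0,0,0,0,0,-0.04,0.1],[0,0,0,0,0,-0.04,0.1],[0,0,0,0,0,0,0.1],[0,0,0,0,0,0,0.1]])

```text
time: 6.22
tool_pos: [0.4739, -0.0157, 0.1393]
tcp_rot: [2.032, 2.387, 0.007]
wrist_force: [-0.8, -0.3, -0.9]
width: 0.248
grip_force: 34.1
```

```bash
python3 - <<'E'
from h import *
st=status.read_state(); p=read_camera("wrist"); s=read_camera("side"); print(st["tool_pos"],st["width"],st["grip_force"],R.from_rotvec(st["tcp_rot"]).as_matrix().round(3).tolist())
q=proj(s,st["tool_pos"]).astype(int); print(q)
a=p["color"][200:420,180:380]; b=s["color"][q[1]-40:q[1]+40,q[0]-40:q[0]+40]
o=np.hstack([cv2.resize(a,(400,440),interpolation=cv2.INTER_CUBIC),cv2.resize(b,(400,440),interpolation=cv2.INTER_CUBIC)])
cv2.imwrite("pics/g1.png",o[...,::-1])
E
```

```text
[ 0.47388763 -0.0157028   0.13932258] 0.24836090431386687 34.062670806306414 [[-0.16, 0.987, 0.008], [0.987, 0.16, -0.001], [-0.002, 0.008, -1.0]]
[245 211]
```

View pics/g1.png

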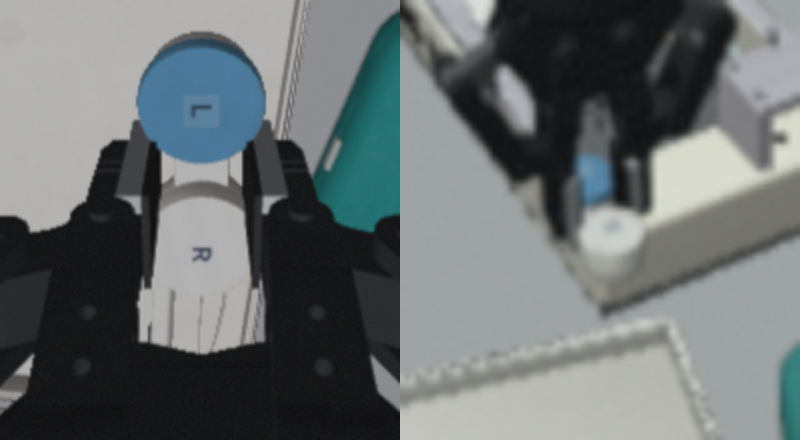

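The case is held level and upright at its middle, with the blue cap forward and the white cap behind. I'll move over the cradle.

>>> drive_tool(rows=[[0,0,0,0.0328,0.0165,0,0.1],[0,0,0,0.0328,0.0165,0,0.1],[0,0,0,0.0328,0.0165,0,0.1],[0,0,0,0.0328,0.0165,0,0.1],[0,0,0,0.0328,0.0165,0,0.1],[0,0,0,0.0328,0.0165,0,0.1],[0.4,0,-6.8,0,0,0,0.1],[0,0,0,0,0,0,0.1]])

```text
time: 6.98
tool_pos: [0.5359, 0.1962, 0.1325]
tcp_rot: [-1.878, -2.509, 0.015]
wrist_force: [-0.6, -0.2, 0.0]
width: 0.244
grip_force: 34.1
```

>>> drive_tool(rows=[[0,0,0,0,0,0,0.1],[0,0,0,0,0,0,0.1]])

```text
time: 7.15
tool_pos: [0.5357, 0.1936, 0.1334]
tcp_rot: [-1.89, -2.501, 0.013]
wrist_force: [0.6, -0.1, -0.3]
width: 0.24
grip_force: 34.1
```

```bash
cat > look.py <<'E'
from h import *
st=status.read_state(); p=read_camera("wrist"); print(st["tool_pos"],st["width"],st["grip_force"],st["wrist_force"].round(1),R.from_rotvec(st["tcp_rot"]).as_matrix().round(3).tolist())
pose=[.5254,.2463,np.radians(16)]
M=R.from_rotvec(st["tcp_rot"]).as_matrix(); t=W(pose,[(0,-.054,0)])[0]-st["tool_pos"]; print("to cradle tx,ty",(M.T@t)[:2].round(4),"yaw",np.degrees(np.arctan2(M[1,1],M[0,1])))
E
python3 - <<'E'
from look import *
im=p["color"].copy()
def rect(pose,x0,x1,y0,y1,z): return W(pose,[(x0,y0,z),(x1,y0,z),(x1,y1,z),(x0,y1,z)])
def dr(P,c): cv2.polylines(im,[np.array([proj(p,X,st)*16 for X in P]).astype(np.int32)],True,c,1,cv2.LINE_AA,4)
dr(rect(pose,-.02,.02,-.0925,-.0155,.02),(0,255,0))
dr(rect(pose,-.083,.083,-.15,-.098,.048),(255,0,0))
a=[*st["tool_pos"][:2],np.radians(16)]
dr(rect(a,-.015,.015,-.034,.034,st["tool_pos"][2]-.003+.019),(255,255,0))
cc=im[60:260,180:380]; cv2.imwrite("pics/w3.png",cv2.resize(cc,(600,600),interpolation=cv2.INTER_CUBIC)[...,::-1])
E
```

```text
[0.53573287 0.19362215 0.13344559] 0.2400947759944138 34.09211383899674 [ 0.6 -0.1 -0.3] [[-0.273, 0.962, -0.01], [0.962, 0.273, -0.003], [-0.0, -0.011, -1.0]]
to cradle tx,ty [-0.0005  0.006 ] yaw 15.837140850414277
```

View pics/w3.png

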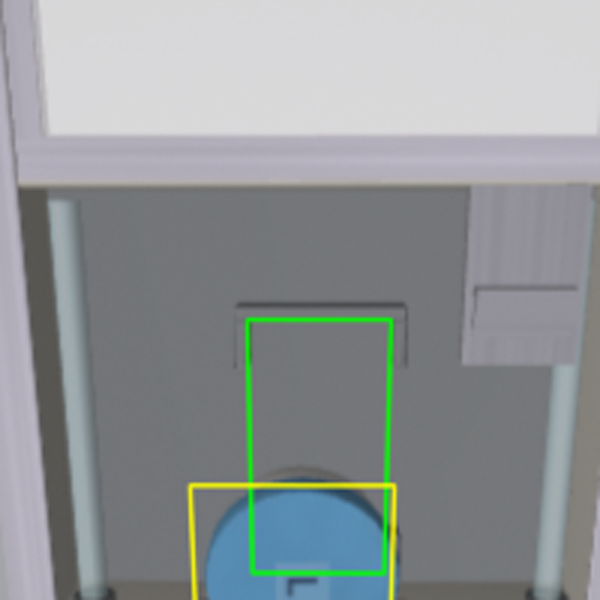

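The model overlay matches the upper C end (inner back edge at row 320, lips at 249–392 in the crop). The case sits about 1.3 mm along tool +y of the TCP. I'll correct the tilt and the position.

>>> drive_tool(rows=[[-0.5,0,-0.2,-0.0005,0.0048,0.02,0.1],[0,0,0,0,0,0.02,0.1],[0,0,0,0,0,0,0.1],[0,0,0,0,0,0,0.1]])

```text
time: 7.53
tool_pos: [0.5401, 0.1941, 0.0939]
tcp_rot: [-1.888, -2.509, 0.003]
wrist_force: [0.7, -0.6, -0.0]
width: 0.242
grip_force: 34.1
```

```bash
python3 look.py
```

```text
[0.54014746 0.19408182 0.09385948] 0.2415204789451378 34.111420278204605 [ 0.7 -0.6 -0. ] [[-0.277, 0.961, -0.002], [0.961, 0.277, -0.0], [0.0, -0.002, -1.0]]
to cradle tx,ty [0.0002 0.0004] yaw 16.074910521715783
```

>>> drive_tool(rows=[[0,0,0,0,-0.0004,0.025,0.1],[0,0,0,0,0,0.025,0.1],[0,0,0,0,0,0.014,0.1],[0,0,0,0,0,0.008,0.1],[0,0,0,0,0,0.0035,0.1],[0,0,0,0,0,0,0.1],[0,0,0,0,0,0,0.1]])

```text
time: 8.17
tool_pos: [0.5428, 0.1958, 0.0211]
tcp_rot: [1.885, 2.511, 0.005]
wrist_force: [0.1, -0.6, -0.6]
width: 0.245
grip_force: 34.1
```

```bash
python3 look.py
```

```text
[0.54280894 0.1958144  0.02112994] 0.2448546978238104 34.11774727050215 [ 0.1 -0.6 -0.6] [[-0.279, 0.96, 0.004], [0.96, 0.279, 0.002], [0.0, 0.004, -1.0]]
to cradle tx,ty [-0.0007 -0.0029] yaw 16.191974265594837
```

>>> drive_tool(rows=[[0.2,0,0,-0.0007,-0.003,0,0.1],[0,0,0,0,0,0.003,0.1],[0,0,0,0,0,0,0.1],[0,0,0,0,0,0,0.1]])

```text
time: 8.55
tool_pos: [0.5388, 0.194, 0.0168]
tcp_rot: [-1.885, -2.511, 0.002]
wrist_force: [-0.0, 0.3, -1.1]
width: 0.246
grip_force: 34.1
```

```bash
python3 look.py
```

```text
[0.53881776 0.19401561 0.01681509] 0.2459096309115846 34.11806384800002 [-0.   0.3 -1.1] [[-0.279, 0.96, -0.002], [0.96, 0.279, -0.0], [0.0, -0.002, -1.0]]
to cradle tx,ty [-0.0001  0.0015] yaw 16.209997706271004
```

>>> drive_tool(rows=[[0,0,0,0,0.0008,0.0012,0.1],[0,0,0,0,0,0.001,0.1],[0,0,0,0,0,0,0.1]])

```text
time: 8.85
tool_pos: [0.5399, 0.1944, 0.0147]
tcp_rot: [-1.885, -2.511, 0.001]
wrist_force: [0.0, 1.2, 1.3]
width: 0.241
grip_force: 34.1
```

```bash
python3 look.py
```

```text
[0.53992119 0.19439678 0.0147048 ] 0.24090754477399046 34.14854671340436 [0.  1.2 1.3] [[-0.279, 0.96, -0.002], [0.96, 0.279, 0.0], [0.0, -0.001, -1.0]]
to cradle tx,ty [-0.0001  0.0004] yaw 16.208903723378597
```

>>> drive_tool(rows=[[0,0,0,0,0,0,0.3],[0,0,0,0,0,0,0.4],[0,0,0,0,0,0,0.5],[0,0,0,0,0,0,0.55],[0,0,0,0,0,0,0.55],[0,0,0,0,0,0,0.55]])

```text
time: 9.4
tool_pos: [0.5396, 0.1942, 0.0145]
tcp_rot: [-1.885, -2.511, 0.002]
wrist_force: [-0.2, 0.3, -0.0]
width: 0.553
grip_force: 0.0
```

>>> drive_tool(rows=[[0,0,0,0,0,-0.01,0.55],[0,0,0,0,0,-0.03,0.55],[0,0,0,0,0,-0.04,0.55],[0,0,0,0,0,-0.04,0.55],[0,0,0,0,0,-0.03,0.55],[0,0,0,0,0,0,0.55]])

```text
time: 9.9
tool_pos: [0.5452, 0.1959, 0.1741]
tcp_rot: [1.882, 2.507, 0.017]
wrist_force: [0.5, 1.1, 1.1]
width: 0.55
grip_force: 0.0
```

```bash
python3 - <<'E'
from look import *
s=read_camera("side"); q=proj(s,W(pose,[(0,-.054,.02)])[0]).astype(int)
a=p["color"][110:310,180:380]; b=s["color"][q[1]-30:q[1]+30,q[0]-30:q[0]+30]
cv2.imwrite("pics/r1.png",np.hstack([cv2.resize(a,(500,500),interpolation=cv2.INTER_CUBIC),cv2.resize(b,(300,500),interpolation=cv2.INTER_CUBIC)])[...,::-1])
hb=W(pose,[(0,.137+.006,.076)])[0]; print("handle nominal",hb)
E
```

```text
[0.54520443 0.1959445  0.17412669] 0.549856612754634 0.0 [0.5 1.1 1.1] [[-0.279, 0.96, 0.013], [0.96, 0.279, 0.004], [0.001, 0.013, -1.0]]
to cradle tx,ty [-0.0002 -0.0075] yaw 16.21091540238591
handle nominal [0.48598386 0.38376042 0.076     ]
```

View pics/r1.png

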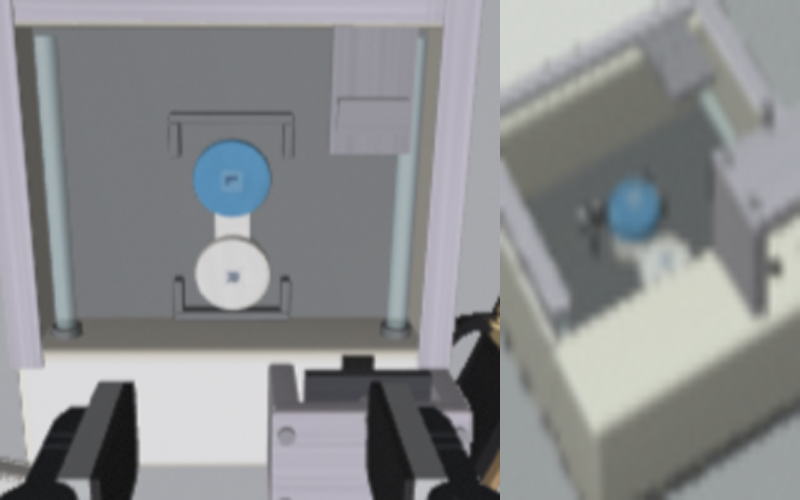

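The blue cap is centred at crop (232,179) and the white at (232,273), both between the C ends. I'll check numerically that the case sits flat and central.

```bash
python3 - <<'E'
from look import *
def loc(uv,z):
    w=ray(p,uv,z,st); c,s=np.cos(pose[2]),np.sin(pose[2]); d=w[:2]-pose[:2]; return np.array([c*d[0]+s*d[1],-s*d[0]+c*d[1]+.054])*1000
f=lambda x,y:(180+x/2.5-.3,110+y/2.5-.3)
print("blue",loc(f(232,179),.031),"white",loc(f(232,273),.031))
for n,u in dict(CuL=(180,123),CuR=(282,123),ClL=(183,307),ClR=(280,307)).items(): print(n,loc(f(*u),.020))
E
```

```text
[0.54151534 0.19476472 0.1676143 ] 0.5528654993618551 0.0 [-0.6 -0.4 -0.2] [[-0.279, 0.96, 0.003], [0.96, 0.279, 0.001], [0.0, 0.004, -1.0]]
to cradle tx,ty [-0.0001 -0.0019] yaw 16.209675739257943
blue [-4.50024901 20.37982037] white [ -4.63916137 -16.26960452]
CuL [-24.18959466  39.37621034]
CuR [14.1050609  39.52075933]
ClL [-24.78726955 -34.56554983]
ClR [ 14.4884155 -34.4410755]
```

The case is centred to within about 0.5 mm in both directions and lies flat. Now I go behind the handle with the fingers shut.

>>> drive_tool(rows=[[0,0,0,0.0341,0,0,0.3],[0,0,0,0.0341,0,0,0.1],[0,0,0,0.0341,0,0,0],[0,0,0,0.0341,0,0,0],[0,0,0,0.0341,0,0,0],[0,0,0,0.0341,0,0,0],[0,0,0,0.0341,0,0,0],[0,0,0,0,0,0,0]], force=20)

```text
time: 10.72
tool_pos: [0.47, 0.4278, 0.162]
tcp_rot: [-1.878, -2.512, 0.005]
wrist_force: [0.8, 0.0, -0.1]
width: 0.001
grip_force: 0.0
```

>>> drive_tool(rows=[[0,0,0,0,0,0,0],[0,0,0,0,0,0,0]])

```text
time: 10.88
tool_pos: [0.4721, 0.4224, 0.1623]
tcp_rot: [-1.884, -2.512, 0.009]
wrist_force: [-0.9, 0.3, 0.9]
width: -0.003
grip_force: 0.0
```

```bash
cat >> look.py <<'E'
def loc(w):
    c,s=np.cos(pose[2]),np.sin(pose[2]); d=np.array(w)[:2]-pose[:2]; return np.array([c*d[0]+s*d[1],-s*d[0]+c*d[1]]).round(4)
print("t",st["time"],"steriliser-frame tcp",loc(st["tool_pos"]),st["tool_pos"][2].round(4),"force in ster. frame",(R.from_euler("z",-16,degrees=True).as_matrix()@st["wrist_force"]).round(1))
E
python3 - <<'E'
from look import *
t=read_camera("top"); print(loc(ray(t,(120.7,245),.088)))
cv2.imwrite("pics/x.png",t["color"][190:290,90:200,::-1])
h=t["color"]; 
E
```

```text
[0.47212201 0.42242026 0.16230972] -0.0032345648079546777 0.0 [-0.9  0.3  0.9] [[-0.28, 0.96, -0.005], [0.96, 0.28, -0.003], [-0.002, -0.006, -1.0]]
to cradle tx,ty [-0.2377  0.0025] yaw 16.25721565947499
t 10.8833 steriliser-frame tcp [-0.0027  0.184 ] 0.1623 force in ster. frame [-0.8  0.5  0.9]
[-0.0033  0.1293]
```

>>> drive_tool(rows=[[0,0,0,0,0.0025,0.03,0],[0,0,0,0,0,0.03,0],[0,0,0,0,0,0.02,0],[0,0,0,0,0,0.014,0],[0,0,0,0,0,0,0],[0,0,0,0,0,0,0]])

```text
time: 11.48
tool_pos: [0.4756, 0.423, 0.07]
tcp_rot: [-1.887, -2.51, 0.005]
wrist_force: [-0.8, 1.2, -0.7]
width: 0.002
grip_force: 0.0
```

```bash
python3 look.py
```

```text
[0.47555789 0.42300074 0.07000798] 0.00160336221198773 0.0 [-0.8  1.2 -0.7] [[-0.278, 0.961, -0.003], [0.961, 0.278, -0.001], [-0.0, -0.003, -1.0]]
to cradle tx,ty [-0.2376 -0.0011] yaw 16.13863413289876
t 11.4833 steriliser-frame tcp [0.0008 0.1836] 0.07 force in ster. frame [-0.4  1.4 -0.7]
```

>>> drive_tool(rows=[[0,0,0,-0.003,-0.0006,0.002,0],[0,0,0,-0.004,0,0,0],[0,0,0,-0.004,0,0,0],[0,0,0,-0.004,0,0,0],[0,0,0,-0.004,0,0,0],[0,0,0,-0.004,0,0,0],[0,0,0,-0.004,0,0,0],[0,0,0,-0.004,0,0,0]])

```text
time: 12.2
tool_pos: [0.4837, 0.3941, 0.0688]
tcp_rot: [-1.885, -2.511, 0.001]
wrist_force: [-0.4, 1.5, 0.3]
width: -0.002
grip_force: 0.7
```

>>> drive_tool(rows=[[0,0,0,-0.004,0,0,0],[0,0,0,-0.004,0,0,0],[0,0,0,-0.004,0,0,0],[0,0,0,-0.004,0,0,0]])

```text
time: 12.53
tool_pos: [0.4882, 0.3787, 0.0687]
tcp_rot: [-1.885, -2.511, 0.001]
wrist_force: [-0.2, 1.7, 0.3]
width: 0.001
grip_force: 0.7
```

```bash
python3 - <<'E'
from look import *
t=read_camera("top"); s=read_camera("side"); q=proj(s,W(pose,[(0,.09,.06)])[0]).astype(int); r=proj(t,W(pose,[(0,.08,.06)])[0]).astype(int)
a=t["color"][r[1]-50:r[1]+50,r[0]-65:r[0]+65]; b=s["color"][q[1]-50:q[1]+50,q[0]-50:q[0]+50]
cv2.imwrite("pics/p1.png",np.hstack([cv2.resize(a,(450,400),interpolation=cv2.INTER_CUBIC),cv2.resize(b,(350,400),interpolation=cv2.INTER_CUBIC)])[...,::-1])
E
```

```text
[0.48820752 0.3786523  0.06870252] 0.0012893653956994263 0.670971620011187 [-0.2  1.7  0.3] [[-0.279, 0.96, -0.002], [0.96, 0.279, 0.0], [0.001, -0.002, -1.0]]
to cradle tx,ty [-0.1915 -0.0013] yaw 16.208732525421446
t 12.5333 steriliser-frame tcp [0.0007 0.1375] 0.0687 force in ster. frame [0.3 1.7 0.3]
```

View pics/p1.png

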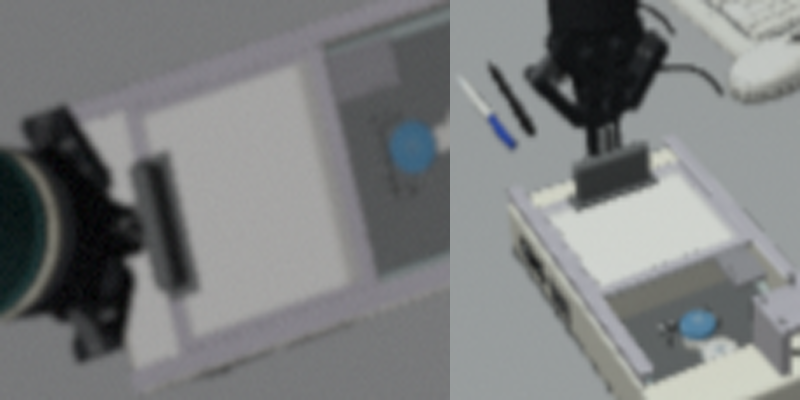

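The fingertips are on the handle and the guard is sliding at 1.7 N, with the case undisturbed in the cradle. I'll keep pushing.

>>> drive_tool(rows=[[0,0,0,-0.004,0,0,0],[0,0,0,-0.004,0,0,0],[0,0,0,-0.004,0,0,0],[0,0,0,-0.004,0,0,0],[0,0,0,-0.004,0,0,0],[0,0,0,-0.004,0,0,0],[0,0,0,-0.004,0,0,0],[0,0,0,-0.004,0,0,0]])

```text
time: 13.35
tool_pos: [0.497, 0.3476, 0.0685]
tcp_rot: [-1.885, -2.511, 0.002]
wrist_force: [-1.0, 0.9, -0.7]
width: -0.001
grip_force: 0.7
```

>>> drive_tool(rows=[[0,0,0,-0.003,0,0,0],[0,0,0,-0.003,0,0,0]])

```text
time: 13.52
tool_pos: [0.4987, 0.3419, 0.0685]
tcp_rot: [-1.885, -2.511, 0.002]
wrist_force: [-0.9, 0.8, 0.0]
width: -0.002
grip_force: 0.7
```

>>> drive_tool(rows=[[0,0,0,-0.003,0,0,0],[0,0,0,-0.003,0,0,0]])

```text
time: 13.68
tool_pos: [0.5003, 0.3363, 0.0685]
tcp_rot: [-1.885, -2.511, 0.002]
wrist_force: [0.1, 1.3, 0.4]
width: -0.003
grip_force: 0.7
```

>>> drive_tool(rows=[[0,0,0,-0.002,0,0,0],[0,0,0,-0.002,0,0,0]])

```text
time: 13.85
tool_pos: [0.5015, 0.3325, 0.0685]
tcp_rot: [-1.885, -2.511, 0.002]
wrist_force: [-1.9, 0.9, 0.4]
width: -0.0
grip_force: 0.6
```

```bash
python3 look.py | tail -1
```

```text
t 13.85 steriliser-frame tcp [0.0008 0.0895] 0.0685 force in ster. frame [-1.6  1.4  0.4]
```

>>> drive_tool(rows=[[0,0,0,-0.0015,0,0,0],[0,0,0,-0.0015,0,0,0]])

```text
time: 14.07
tool_pos: [0.5024, 0.3299, 0.0686]
tcp_rot: [-1.885, -2.511, 0.001]
wrist_force: [-1.8, 0.7, -0.2]
width: -0.002
grip_force: 0.6
```

>>> drive_tool(rows=[[0,0,0,-0.0015,0,0,0],[0,0,0,-0.0015,0,0,0]])

```text
time: 14.23
tool_pos: [0.5032, 0.327, 0.0686]
tcp_rot: [-1.885, -2.512, 0.002]
wrist_force: [-1.5, 1.4, -0.9]
width: -0.001
grip_force: 0.6
```

>>> drive_tool(rows=[[0,0,0,-0.0015,0,0,0],[0,0,0,-0.0015,0,0,0]])

```text
time: 14.4
tool_pos: [0.5041, 0.3241, 0.0687]
tcp_rot: [-1.885, -2.511, 0.001]
wrist_force: [-0.5, 1.4, 0.1]
width: 0.003
grip_force: 0.6
```

>>> drive_tool(rows=[[0,0,0,-0.0015,0,0,0],[0,0,0,-0.0015,0,0,0]])

```text
time: 14.57
tool_pos: [0.5047, 0.3222, 0.0687]
tcp_rot: [-1.885, -2.51, -0.001]
wrist_force: [-0.9, 6.4, -0.4]
width: 0.003
grip_force: 3.0
```

```bash
python3 look.py | tail -1
```

```text
t 14.5667 steriliser-frame tcp [0.001  0.0787] 0.0687 force in ster. frame [ 0.9  6.4 -0.4]
```

The spring started at TCP y of about 0.0797, so I expect the latch at about 0.0525.

>>> drive_tool(rows=[[0,0,0,-0.0015,0,0,0],[0,0,0,-0.0015,0,0,0],[0,0,0,-0.0015,0,0,0],[0,0,0,-0.0015,0,0,0]])

```text
time: 14.95
tool_pos: [0.5062, 0.3168, 0.0687]
tcp_rot: [-1.885, -2.51, -0.001]
wrist_force: [-2.5, 6.4, -0.8]
width: -0.001
grip_force: 3.2
```

>>> drive_tool(rows=[[0,0,0,-0.0015,0,0,0],[0,0,0,-0.0015,0,0,0]])

```text
time: 15.12
tool_pos: [0.507, 0.314, 0.0687]
tcp_rot: [-1.885, -2.509, -0.001]
wrist_force: [-2.6, 6.1, -0.4]
width: 0.002
grip_force: 3.4
```

>>> drive_tool(rows=[[0,0,0,-0.0015,0,0,0],[0,0,0,-0.0015,0,0,0]])

```text
time: 15.28
tool_pos: [0.5078, 0.3112, 0.0687]
tcp_rot: [-1.885, -2.509, -0.001]
wrist_force: [-2.3, 6.7, -0.9]
width: 0.001
grip_force: 3.5
```

```bash
python3 look.py | tail -1
```

```text
t 15.2833 steriliser-frame tcp [0.0009 0.0672] 0.0687 force in ster. frame [-0.4  7.1 -0.9]
```

>>> drive_tool(rows=[[0,0,0,-0.0015,0,0,0],[0,0,0,-0.0015,0,0,0]])

```text
time: 15.5
tool_pos: [0.5083, 0.3096, 0.0687]
tcp_rot: [-1.885, -2.507, -0.003]
wrist_force: [-4.8, 12.1, -1.9]
width: 0.003
grip_force: 6.2
```

>>> drive_tool(rows=[[0,0,0,-0.001,0,0,0],[0,0,0,-0.001,0,0,0]])

```text
time: 15.67
tool_pos: [0.5087, 0.308, 0.0687]
tcp_rot: [-1.884, -2.507, -0.004]
wrist_force: [-4.5, 11.8, -2.8]
width: 0.002
grip_force: 6.5
```

>>> drive_tool(rows=[[0,0,0,-0.001,0,0,0],[0,0,0,-0.001,0,0,0]])

```text
time: 15.83
tool_pos: [0.5092, 0.3064, 0.0687]
tcp_rot: [-1.884, -2.507, -0.004]
wrist_force: [-4.7, 13.6, -3.1]
width: -0.0
grip_force: 7.0
```

```bash
python3 look.py | tail -1
```

```text
t 15.8333 steriliser-frame tcp [0.0009 0.0622] 0.0687 force in ster. frame [-0.8 14.4 -3.1]
```

>>> drive_tool(rows=[[0,0,0,-0.001,0,0,0],[0,0,0,0,0,0,0]])

```text
time: 16.05
tool_pos: [0.5095, 0.3053, 0.0687]
tcp_rot: [-1.884, -2.507, -0.004]
wrist_force: [-3.3, 12.3, -1.2]
width: -0.001
grip_force: 6.6
```

>>> drive_tool(rows=[[0,0,0,-0.001,0,0,0],[0,0,0,0,0,0,0]])

```text
time: 16.22
tool_pos: [0.5097, 0.3045, 0.0687]
tcp_rot: [-1.884, -2.507, -0.004]
wrist_force: [-4.9, 12.8, -2.2]
width: -0.005
grip_force: 6.8
```

>>> drive_tool(rows=[[0,0,0,-0.001,0,0,0],[0,0,0,0,0,0,0]])

```text
time: 16.38
tool_pos: [0.51, 0.3036, 0.0687]
tcp_rot: [-1.884, -2.507, -0.005]
wrist_force: [-5.4, 13.5, -1.9]
width: 0.004
grip_force: 6.9
```

```bash
python3 look.py | tail -1
```

```text
t 16.3833 steriliser-frame tcp [0.001  0.0594] 0.0687 force in ster. frame [-1.5 14.4 -1.9]
```

>>> drive_tool(rows=[[0,0,0,-0.001,0,0,0],[0,0,0,0,0,0,0]])

```text
time: 16.6
tool_pos: [0.5102, 0.3028, 0.0687]
tcp_rot: [-1.884, -2.507, -0.005]
wrist_force: [-4.7, 13.5, -1.9]
width: -0.0
grip_force: 7.1
```

>>> drive_tool(rows=[[0,0,0,-0.001,0,0,0],[0,0,0,0,0,0,0]])

```text
time: 16.77
tool_pos: [0.5106, 0.3012, 0.0687]
tcp_rot: [-1.884, -2.508, -0.003]
wrist_force: [-3.7, 10.1, -1.7]
width: -0.002
grip_force: 5.5
```

>>> drive_tool(rows=[[0,0,0,-0.001,0,0,0],[0,0,0,0,0,0,0]])

```text
time: 16.93
tool_pos: [0.5111, 0.2997, 0.0687]
tcp_rot: [-1.884, -2.508, -0.002]
wrist_force: [-4.0, 9.4, -0.8]
width: -0.002
grip_force: 5.0
```

```bash
python3 look.py | tail -1
```

```text
t 16.9333 steriliser-frame tcp [0.0009 0.0553] 0.0687 force in ster. frame [-1.3 10.2 -0.8]
```

It's past the peak and in the sag, so single steps now.

>>> drive_tool(rows=[[0,0,0,-0.0008,0,0,0],[0,0,0,0,0,0,0]])

```text
time: 17.15
tool_pos: [0.5116, 0.298, 0.0687]
tcp_rot: [-1.884, -2.51, -0.0]
wrist_force: [-1.8, 3.2, -0.6]
width: -0.0
grip_force: 2.0
```

The force dropped to about 3.5 N, below the spring's own 7 N, which means the pawl is holding: that was the click. I'll back off and check that the guard stays.

>>> drive_tool(rows=[[0,0,0,0.003,0,0,0],[0,0,0,0.005,0,0,0],[0,0,0,0.01,0,0,0],[0,0,0,0.02,0,0,0],[0,0,0,0.02,0,0,0],[0,0,0,0.02,0,-0.02,0],[0,0,0,0,0,-0.03,0],[0,0,0,0,0,-0.03,0]])

```text
time: 17.82
tool_pos: [0.4889, 0.3722, 0.148]
tcp_rot: [-1.882, -2.513, 0.007]
wrist_force: [0.9, -0.3, 0.6]
width: -0.001
grip_force: 0.0
```

>>> drive_tool(rows=[[0,0,0,0.02,0,-0.02,0],[0,0,0,0.02,0,0,0],[0,0,0,0,0,0,0],[0,0,0,0,0,0,0],[0,0,0,0,0,0,0],[0,0,0,0,0,0,0]])

```text
time: 18.32
tool_pos: [0.4788, 0.4088, 0.1674]
tcp_rot: [-1.885, -2.511, 0.006]
wrist_force: [0.2, 0.2, 0.4]
width: 0.001
grip_force: 0.0
```

```bash
python3 - <<'E'
from look import *
t=read_camera("top"); s=read_camera("side"); 
for o in ["handle","lens_case","eye_drops","drops_carton"]:
    for d in masks_of(t,o)[:1]: print(o,d["score"],d["bbox"])
a=t["color"][150:290,90:300]; b=s["color"][130:240,195:315]
cv2.imwrite("pics/e1.png",np.hstack([cv2.resize(a,(480,400),interpolation=cv2.INTER_CUBIC),cv2.resize(b,(320,400),interpolation=cv2.INTER_CUBIC)])[...,::-1])
print([proj(t,X).round(1).tolist() for X in W(pose,[(0,y,.088) for y in (.0536-.011-.006,.0536-.011+.02)])])
E
```

```text
[0.478787   0.40880582 0.1673804 ] 0.0011683798491239597 0.0 [0.2 0.2 0.4] [[-0.279, 0.96, -0.003], [0.96, 0.279, -0.002], [-0.001, -0.004, -1.0]]
to cradle tx,ty [-2.229e-01 -1.000e-04] yaw 16.19556488969287
t 18.3167 steriliser-frame tcp [-0.      0.1691] 0.1674 force in ster. frame [0.3 0.1 0.4]
handle 0.89 [154.5, 188.1, 228.5, 260.8]
eye_drops 0.66 [274.4, 172.8, 287.5, 183.0]
drops_carton 0.62 [371.6, 137.1, 395.6, 176.5]
[[162.9, 230.7], [151.0, 234.3]]
```

View pics/e1.png

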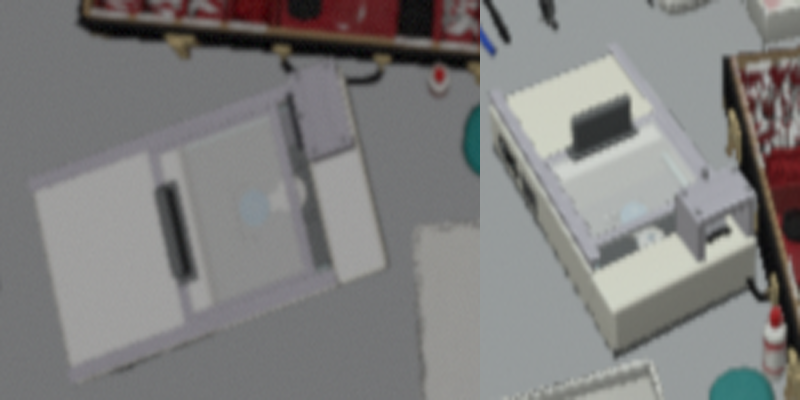

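The guard has stayed shut with the arm clear. The handle is at px (165,231), against (163,231) predicted for latched and (151,234) if it had been thrown back. The case shows flat in the cradle under the clear panel. Handing in.

```bash
python3 -c "
from workcell import workorder; print(workorder.finish_job())"
```

```text
the job is handed in; nothing more can be done
None
```

The lens case is lying upright in the cradle, the guard is clicked shut and stayed shut after I backed off (push peaked at about 15 N in the readings), the eye drops and carton were left untouched, and the job is handed in at about 18 s.

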